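# Close the detergent tank and hang up the dosing scoop

### The arm

A 6-joint arm with a two-finger parallel gripper is mounted at the origin on the work surface. World frame = base frame: x ahead of the robot, y to its left, z up, the work surface at z = 0. Lengths are in mm, angles in degrees, forces in N, time in s.
With the tool pointing down it reaches from about 200 to 875 mm from the base axis. Payload 3.4 kg.
Tool frame: the origin (TCP) lies on the centre line of the jaws, within the pads' length; the fingertips stand 8 mm ahead of it and the grasp point (between the pads) lies 11 mm behind it; z points along the fingers, y is the line along which they close (so a half turn about z gives the same grasp; the last joint's range is limited). The gripper opens to 94 mm and grips with 3 to 60 N. Pads are 16 mm wide; open, the fingers measure 119 mm over their backs; the gripper's body (75 mm by 177 mm) begins 78 mm behind the grasp point.
Start: joints at [-76.089, 15.808, 86.224, -0, 77.962, -6.933], TCP at [204.602, -537.403, 213.493] pointing down, gripper open.
Joint ranges: [-165.64, 165.64], [-43.16, 119.46], [12.63, 154.43], [-67.54, 247.53], [6.08, 155.33], [-154.97, 154.97]. Speed limits (degrees/s): [147.25, 147.25, 180, 180, 180, 180].

### API

Orientations are given as [roll, pitch, yaw] about the fixed x, y, z axes, in that order (R = Rz(yaw) Ry(pitch) Rx(roll)).
In Python, from rig import ctrl gives the robot as it stands. Calls block until the motion is done:
- ctrl.move_pose(position, orientation): joint-space move of the TCP to a pose.
- ctrl.movel(position, velocity=150, orientation=None): straight line of the TCP; orientation=None keeps the orientation; velocity is the mean speed in mm/s.
- ctrl.move_joints(angles): joint-space move.
- ctrl.ungrasp() and ctrl.close(): open the fingers fully, or close them until they stop; the grip force is fixed at half the most.
- ctrl.pause(seconds).
- ctrl.inverse_kinematics(position, orientation): joint angles nearest the present ones, or None.
- ctrl.get_state(): the state.
- ctrl.get_image(name): name is "scene" or "top" or "wrist"; returns (picture, depth): 480x640x3 uint8, blue, green, red; 480x640 float32, mm along the optical axis (not along the pixel's ray), 0 where there is no reading.
- ctrl.calibration(name): a dict with "camera_matrix" (3x3 intrinsics, pixels), "k1" (the pictures are not rectified: a ray, as slopes to the right and down, at radius r is drawn at 1 + k1 r^2 times it, then the intrinsics apply), "R" (3x3) and "t" (3): a world point X has camera coordinates R X + t; the wrist camera has in their place "mount" (4x4, takes a point from camera to tool coordinates, whose origin is the TCP and whose axes are the flange's). Camera axes: x right, y down, z forward; pixel columns grow to the right and rows downward; lengths in mm; the calibration is good to about 2 mm. A picture is of the moment at which its call begins: read the wrist's pose just before it. calibration takes no time and is no camera call.
A pose or a line that the arm cannot do raises ctrl.IKError and nothing moves.
- ctrl.finish_job(): hands the job in; it is judged then, once.
Trained networks look in the newest picture that a camera, given by its name, has taken for a name from the list of things; names that differ only in an ending like _2 or _b are one class to them, and where a whole thing is asked for, a point or a joint stands for the part that bears it (a point fixed in the world has none). Each returns a list of dicts, best first, with "p" (0 to 1); they miss things now and then, are a little off and sometimes report something else, mostly with a low value. They report only what shows in the picture. A call takes as long as a camera call.
- ctrl.search_frame(target, camera): "at" ([row, column] in pixels, amid what is visible of it).
The state is a dict: "time": time; "qpos": joint angles; "joint_velocities": joint speeds; "joint_torque": joint torques, N m; "tool_pos": TCP position; "ee_rot": TCP orientation; "contact_force": force on the tool from outside, world axes, zero at the start; "wrist_torque": the same for the moment, N m; "width": opening from 0.0 (shut) to 1.0 (fully open); "grip_force": force on a finger pad.
Only numpy, scipy, OpenCV 4.12 (cv2) and the standard library are available. Lean on these libraries where they do the work, as an engineer would, in place of code of your own. Each camera call takes 0.05 s, during which the arm holds its last target. There are 200 camera calls.

### The job

The detergent tank has just been refilled: screw its white filler cap clockwise until it is fully tight and its torque ratchet clicks, once or twice and not a third time. Then hang the steel scoop by its bail on the hook of the spring balance, without forcing the hook down to its stop, let go and leave it hanging still for the empty reading. Leave the jar, the soap bottle and the mug where they are.

Things in the scene. Friction and masses are not known exactly. Their poses are not given: they have to be found in the camera images.
- tank: ivory plastic detergent tank, fixed, 180 x 160 mm, 120 mm high. Origin on the worktop; the box reaches from 20 mm before to 160 mm behind it along its own x, 80 mm to each side. z up. A filler neck rises from the front top edge, leaning 30 degrees from vertical towards the tank's -x (roughly towards the robot).
- neck: the fixed grey filler neck. Origin: centre of the cap's lower rim, 165 mm above the worktop; its z axis is the cap's axis, pointing out and up, 30 degrees from vertical; its x axis lies in the plane of the lean. A grey collar 28 mm in radius lies 3 to 10 mm below the origin; the tank's body lies at least 40 mm below the rim along this axis.
- cap_grip (a point): point on the cap's axis, 20 mm above its lower rim, with the neck's axes (it does not turn). The cap is round, white, ribbed, 50 mm in diameter and 34 mm tall; it stays on the neck and does not rise or sink as it turns. Looking down on it along the axis it tightens clockwise. A tool square to it is tilted 30 degrees.
- cap_top (a point): centre of the cap's top. The cap starts 0.6 to 1.8 rad short of tight and turns easily (0.1 N m). Once tight, its ratchet resists with a sudden 0.3 to 0.7 N m that fades over the next 0.3 rad as a tooth rides up; there it clicks and snaps on into the next gap. Released before that, it springs back. Further clicks every 0.63 rad. Loosening never slips it.
- balance: spring balance, fixed: dark foot plate 160 x 130 x 12 mm, white column 26 x 34 mm, 272 mm high, 80 to 106 mm from the origin along its own +x. Origin on the worktop under the hook's saddle. z up.
- hook_saddle (a point): top of the hook's level steel bar (8 mm thick) where things are to hang, 80 mm before the column, 225 mm above the worktop when empty. The bar runs along the balance's x, its tip turned up at the end that points to the balance's -x: 38 mm before this point and 22 mm above it. Between tip and column the bar is free for about 25 mm before this point and 65 mm behind it.
- hook (a joint): how far the hook has dipped (m), 0 when empty, stop at 0.060; spring of 130 N/m, lightly damped: it bobs for about a second. The scoop makes it dip 11 to 24 mm.
- scoop: steel dosing scoop standing on the worktop, 150 to 310 g: a round cup 64 mm in diameter and 62 mm high under a fixed wire bail. Origin at the centre of the underside, z up. The bail's two uprights stand 31 mm to either side along its y; the bail's window is seen along its x and is free from 62 to 138 mm high, 55 mm wide.
- scoop_bar (a point): middle of the bail's level top bar (round, 7 mm thick, 62 mm long along the scoop's y), 142 mm above the scoop's underside.
- scoop_tab (a point): middle of the wooden grip tab standing on the top bar, 24 mm along the scoop's x, 14 mm along its y, from 145 to 185 mm above the scoop's underside; this point is 166 mm above it. It is to be gripped across its 14 mm from above.
- jar: glass storage jar, 90 mm in diameter, 120 mm high, bystander; origin under its centre.
- soap: amber soap bottle, 60 mm in diameter, 160 mm high, bystander; origin under its centre.
- crock: red mug, 90 mm in diameter, 85 mm high, bystander; origin under its centre.

How it is judged (in metres and radians):
On the way, in this order (a step that is already met when the one before it is completed fails the run):
1. the cap is screwed tight and its ratchet has clicked at least once (distance between plug_c1 and neck_c2 below 0.003 m and distance between cap_c1 and plug_c1 above 0.007 m), for 0.2 s.
2. the scoop's bail bar lies on the balance's hook and loads it (contact force between scoop and hook above 0.8 N and distance between scoop_bar and hook_saddle below 0.055 m), for 0.2 s.
At the end, for the whole second after the job is handed in: The cap is tight (within 0.2 rad of its stop) and its ratchet has slipped by one or two teeth; the scoop hangs released by its bail bar within 55 mm of the hook's saddle, upright within 0.2 rad and still (below 0.03 m/s), its weight on the hook, which has dipped more than 5 mm (all of step 1 and all of step 2 and distance between cap_c1 and plug_c1 below 0.0202 m and angle between scoop's own z axis and vertical below 0.2 rad and linear speed of scoop below 0.03 m/s and value of joint hook above 0.005 m); the robot touches nothing.
It fails at once if the ratchet clicks a third time (distance between cap_c1 and plug_c1 above 0.0206 m).
It fails at once if the hook is forced down to its stop (value of joint hook above 0.055 m).
It fails at once if the jar, soap bottle or mug is moved more than 30 mm (distance of any of jar, soap, crock from where it was at the start of the episode above 0.03 m).
It also fails if it takes over 72 s, if anything falls off the work surface, if the arm or the gripper's body presses on something with over 40 N, if the wrist force passes 120 N, or if a joint passes its speed limit or range.

## Working session

There is one attempt and no reset: what is moved stays moved. The work goes in short steps, each a Python script; the robot and the scene stay as the last script left them, time stands still between calls to the robot, and variables do not carry over. Pictures are saved under pics/ and viewed, at most 10 in all, crops included, and the job is handed in when it is done.

```bash
ls; mkdir -p pics; cat > h.py <<'E'
import numpy as np, cv2
from rig import ctrl
from scipy.spatial.transform import Rotation as Ro
def cam(name):
    c=ctrl.calibration(name)
    if name=='wrist':
        s=ctrl.get_state(); T=np.eye(4); T[:3,:3]=Ro.from_euler('xyz',s['ee_rot'],degrees=True).as_matrix(); T[:3,3]=s['tool_pos']
        M=T@np.array(c['mount']); R=M[:3,:3].T; t=-R@M[:3,3]
    else: R,t=np.array(c['R']),np.array(c['t'])
    im,d=ctrl.get_image(name)
    return dict(K=np.array(c['camera_matrix']),k1=c['k1'],R=R,t=t,im=im,d=d)
def rays(C,uv):
    uv=np.asarray(uv,float).reshape(-1,1,2)
    return cv2.undistortPoints(uv,C['K'],np.array([C['k1'],0,0,0,0]),None,None,None).reshape(-1,2) if False else cv2.undistortPoints(uv,C['K'],np.array([C['k1'],0,0,0.])).reshape(-1,2)
def cloud(C):
    h,w=C['d'].shape; u,v=np.meshgrid(np.arange(w),np.arange(h))
    r=rays(C,np.stack([u.ravel(),v.ravel()],1)); z=C['d'].ravel()[:,None]
    P=(np.hstack([r,np.ones((len(r),1))])*z-C['t'])@C['R']
    P[z[:,0]<=0]=np.nan
    return P.reshape(h,w,3)
def project(C,X):
    rv=cv2.Rodrigues(C['R'])[0]
    return cv2.projectPoints(np.asarray(X,float).reshape(-1,1,3),rv,np.asarray(C['t'],float),C['K'],np.array([C['k1'],0,0,0.]))[0].reshape(-1,2)
E
python3 - <<'E'
from h import *
print({k:v for k,v in ctrl.get_state().items()})
for n in ['scene','top']:
    C=cam(n); cv2.imwrite(f'pics/{n}0.png',C['im']); P=cloud(C); np.savez(f'{n}0.npz',P=P,**C)
    print(n,'campos',-C['R'].T@C['t'])
    for o in ['tank','neck','cap_grip','balance','hook','scoop','scoop_tab','jar','soap','crock']:
        for q in ctrl.search_frame(o,n)[:2]:
            r,c=map(int,map(round,q['at'])); print(o,round(q['p'],2),(r,c),P[r,c].round())
E
```

```text
pics
rig.py
{'time': 0.0, 'qpos': array([-7.60888026e+01,  1.58470253e+01,  8.62960858e+01,  7.39214231e-04,
        7.79632860e+01, -6.93203830e+00]), 'joint_velocities': array([-0.0189965 , -0.04843781,  0.08274934,  0.02427798, -0.001587  ,
        0.03519646]), 'joint_torque': array([-9.78415192e-04, -4.04586697e+01, -2.37230569e+01,  7.01080612e-02,
        3.43729171e-02, -1.30702751e-04]), 'tool_pos': array([ 204.45888419, -536.80388979,  212.60468017]), 'ee_rot': array([-1.79894468e+02, -1.35586524e-02,  2.08430684e+01]), 'contact_force': array([ 0.34488859,  0.40644012, -0.04784726]), 'wrist_torque': array([-0.01572797,  0.00307812, -0.00612418]), 'grip_force': 0.0, 'width': 0.9985387201926014}
scene campos [1415.43171264  618.46736193  920.7270487 ]
tank 0.97 (270, 227) [ 720. -131.  122.]
neck 0.91 (222, 239) [ 622. -179.  173.]
cap_grip 0.67 (219, 242) [ 612. -178.  176.]
balance 0.89 (348, 381) [717. 252. 110.]
hook 0.68 (263, 403) [606. 226. 228.]
scoop 0.74 (252, 336) [441. -38.  39.]
scoop_tab 0.81 (250, 335) [446. -37.  48.]
jar 0.83 (320, 268) [770.  22.  97.]
soap 0.61 (185, 247) [ 380. -376.   86.]
crock 0.65 (317, 523) [439. 433.  70.]
top campos [4.67252204e+02 3.43951571e-01 1.44985422e+03]
tank 0.69 (203, 389) [ 662. -169.  146.]
neck 0.9 (224, 402) [ 600. -193.  201.]
cap_grip 0.81 (227, 399) [ 592. -185.  201.]
balance 0.82 (215, 241) [657. 246.  12.]
balance 0.7 (306, 178) [395. 436.   3.]
hook 0.64 (208, 233) [648. 231. 218.]
scoop 0.58 (277, 334) [470. -18. 184.]
scoop_tab 0.56 (280, 337) [462. -26. 185.]
jar 0.74 (183, 328) [724.  -9. 120.]
soap 0.95 (314, 470) [ 363. -380.  122.]
soap 0.48 (215, 241) [657. 246.  12.]
crock 0.95 (307, 180) [392. 431.   2.]
```

View pics/scene0.png

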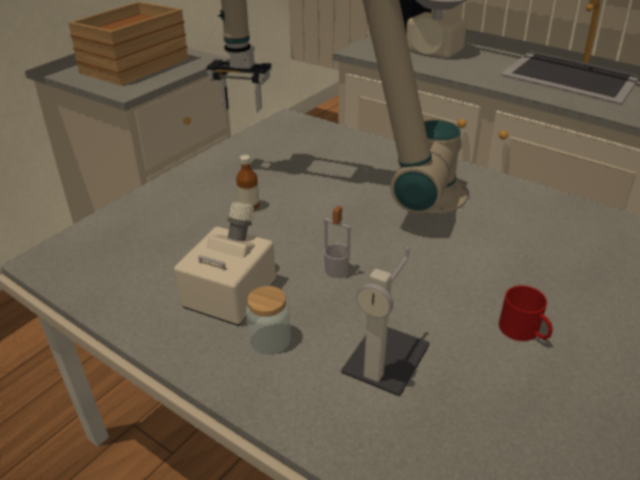

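View pics/top0.png

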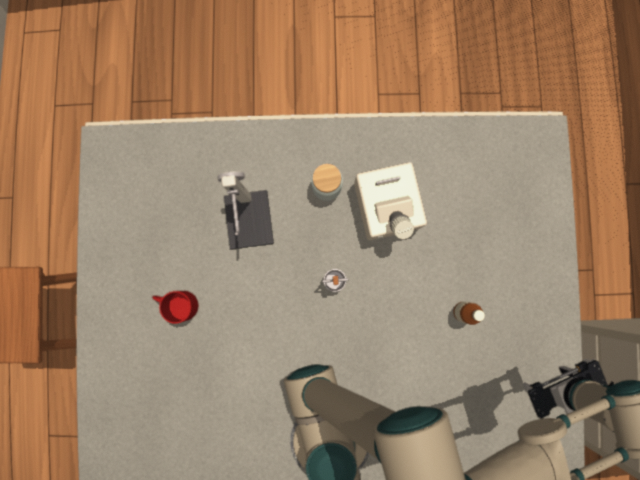

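```bash
python3 - <<'E'
from h import *
T=np.load('top0.npz')['P']; S=np.load('scene0.npz')['P']; A=np.vstack([T.reshape(-1,3),S.reshape(-1,3)]); Tp=T.reshape(-1,3); A=A[~np.isnan(A[:,0])];Tp=Tp[~np.isnan(Tp[:,0])]
def sel(P,lo,hi): return P[((P>lo)&(P<hi)).all(1)]
# tank top
for nm,lo,hi in [('tanktop',(560,-330,112),(900,-40,128)),('foot',(480,100,8),(850,380,18)),('coltop',(580,150,262),(850,380,282)),('tab',(400,-80,180),(540,40,192)),('hook',(500,150,215),(760,300,235))]:
    Q=sel(Tp,lo,hi); print(nm,len(Q),Q.mean(0).round(1), cv2.minAreaRect(Q[:,:2].astype(np.float32)))
    Q=sel(A,lo,hi); print('  both',len(Q), Q.mean(0).round(1),cv2.minAreaRect(Q[:,:2].astype(np.float32)))
Q=sel(A,(540,-260,160),(680,-120,230)); print('cap',len(Q),Q.min(0).round(),Q.max(0).round())
Q=sel(A,(400,-90,60),(540,50,190)); print('scoop',len(Q),Q.min(0).round(),Q.max(0).round())
for z in range(60,190,15):
    q=sel(Q,(0,-900,z),(900,900,z+15)); print(z,len(q),q.mean(0).round() if len(q) else '')
E
```

```text
tanktop 2859 [ 687.2 -174.8  119.6] ((676.8017578125, -156.99533081054688), (187.0660858154297, 205.79119873046875), 11.319462776184082)
  both 5699 [ 692.2 -169.4  120.2] ((678.9228515625, -155.81918334960938), (192.23483276367188, 208.0289764404297), 10.636845588684082)
foot 1859 [639.6 223.   12.3] ((667.8568115234375, 241.47402954101562), (241.2232666015625, 358.0329284667969), 87.63787841796875)
  both 4425 [647.1 233.3  12.4] ((667.8568115234375, 241.47402954101562), (241.2232666015625, 358.0329284667969), 87.63787841796875)
coltop 152 [707.5 232.1 270.8] ((709.7965698242188, 232.7216796875), (29.89823341369629, 33.31365966796875), 2.5278382301330566)
  both 430 [710.  234.8 270.6] ((709.7694702148438, 234.08970642089844), (30.411338806152344, 36.245079040527344), 5.200095176696777)
tab 46 [462.4 -20.7 184.5] ((462.5008239746094, -21.738506317138672), (12.613859176635742, 20.300046920776367), 88.81730651855469)
  both 94 [463.7 -20.2 184.6] ((461.90087890625, -20.105762481689453), (30.520118713378906, 14.310688972473145), 4.842672824859619)
hook 198 [660.  225.2 225.2] ((657.09375, 218.17953491210938), (143.5791015625, 63.730712890625), 13.498744010925293)
  both 652 [687.7 232.4 225.4] ((662.56005859375, 243.0368194580078), (67.04255676269531, 155.66107177734375), 84.75572204589844)
cap 984 [ 565. -223.  160.] [ 633. -164.  210.]
scoop 633 [429. -54.  60.] [496.  15. 188.]
60 174 [464. -20.  64.]
75 32 [464. -22.  82.]
90 32 [464. -20.  98.]
105 32 [463. -19. 113.]
120 30 [463. -20. 128.]
135 137 [464. -19. 144.]
150 52 [468. -18. 157.]
165 50 [469. -18. 173.]
180 94 [464. -20. 185.]
```

The scene view shows the cap at about (241,212), scoop at (337,250), and balance with its hook at (400,262). The top view shows the cap at (402,225), the scoop tab at (335,280), and the hook bar running from (232,185) to (238,250). Next I fit the poses.

```bash
python3 - <<'E'
from h import *
from scipy.optimize import least_squares
D={n:dict(np.load(f'{n}0.npz')) for n in ['top','scene']}
def comp(C,lo,hi,seed,k=0):
    P=C['P']; m=((P>lo)&(P<hi)).all(2).astype(np.uint8)
    if k: m=cv2.morphologyEx(m,cv2.MORPH_OPEN,np.ones((k,k),np.uint8))
    n,l=cv2.connectedComponents(m); ls=[x for x in range(1,n)]; b=max(ls,key=lambda x:(l==x).sum())
    return P[l==b]
for n in D:
    C=D[n]
    for nm,lo,hi,k in [('tank',(560,-330,112),(900,-40,127),3),('foot',(480,150,6),(850,330,18),3),('col',(660,200,262),(750,270,282),0)]:
        Q=comp(C,lo,hi,None,k); print(n,nm,len(Q),Q.mean(0).round(1),cv2.minAreaRect(Q[:,:2].astype(np.float32)))
    P=C['P'].reshape(-1,3); P=P[~np.isnan(P[:,0])]
    def sel(lo,hi): return P[((P>lo)&(P<hi)).all(1)]
    # hook bar
    Q=sel((590,190,218),(690,270,231)); 
    if len(Q)>5:
        vx=cv2.fitLine(Q[:,:2].astype(np.float32),cv2.DIST_HUBER,0,.01,.01).ravel(); print(n,'hookbar',len(Q),vx, 'yaw',np.degrees(np.arctan2(vx[1],vx[0])),Q.min(0),Q.max(0))
    Q=sel((560,180,233),(640,270,262)); print(n,'hooktip',len(Q),Q.mean(0) if len(Q) else '',Q.min(0),Q.max(0))
    # scoop bar/uprights
    Q=sel((420,-65,75),(510,25,148));
    vx=cv2.fitLine(Q[:,:2].astype(np.float32),cv2.DIST_HUBER,0,.01,.01).ravel(); print(n,'bail',len(Q),vx,'yaw',np.degrees(np.arctan2(vx[1],vx[0])))
    Q=sel((430,-50,150),(500,15,190)); print(n,'tab',len(Q),Q.mean(0),cv2.minAreaRect(Q[:,:2].astype(np.float32)))
    Q=sel((420,-65,55),(510,25,66)); print(n,'rim',len(Q),cv2.minEnclosingCircle(Q[:,:2].astype(np.float32)))
# cap: fit cylinder: unknown neck origin (x,y) z=165, yaw of lean ; points residual to capped cylinder
P=np.vstack([D[n]['P'].reshape(-1,3) for n in D]); P=P[((P>(555,-240,150))&(P<(650,-140,225))).all(1)]
def sd(p,P):
    a=np.radians(p[2]); ax=np.array([-.5*np.cos(a),-.5*np.sin(a),np.sqrt(.75)]); o=np.array([p[0],p[1],165.]); d=P-o
    h=d@ax; r=np.linalg.norm(d-h[:,None]*ax,axis=1); return h,r
def f(p):
    h,r=sd(p,P); q=np.stack([r-25,abs(h-17)-17],1); 
    return np.linalg.norm(np.maximum(q,0),axis=1)+np.minimum(q.max(1),0)
h,r=sd([605,-190,-12],P); P=P[(h>0)&(h<40)&(r<32)]
for s in (-30,0,30):
    R=least_squares(f,[605,-190,s],loss='soft_l1',f_scale=2); print(R.x,R.cost,len(P))
E
```

```text
top tank 2747 [ 688.5 -174.9  119.5] ((677.9979248046875, -179.70220947265625), (180.41876220703125, 160.82357788085938), 11.284337997436523)
top foot 1889 [639.7 222.6  11.9] ((644.9698486328125, 227.26156616210938), (160.66322326660156, 130.66818237304688), 6.0208210945129395)
top col 152 [707.5 232.1 270.8] ((709.7965698242188, 232.7216796875), (29.89823341369629, 33.31365966796875), 2.5278382301330566)
top hookbar 134 [9.93973374e-01 1.09621525e-01 6.39380920e+02 2.26079102e+02] yaw 6.2934985 [590.95505416 217.81831327 218.20983337] [689.49409981 242.50519949 230.59437385]
top hooktip 9 [582.05593363 219.00340227 246.41207549] [579.15492573 217.23527664 241.97195871] [584.82895274 221.81978241 251.25515087]
top bail 49 [ 7.3985696e-02 -9.9725932e-01  4.6243524e+02 -1.9483179e+01] yaw -85.75705
top tab 49 [462.47640551 -20.91190123 183.06220791] ((462.4855651855469, -22.354637145996094), (18.25348472595215, 20.261388778686523), 88.52584838867188)
top rim 75 ((462.53082275390625, -20.957639694213867), 31.584428787231445)
scene tank 2745 [ 697.3 -164.6  120.7] ((679.2611083984375, -
[... 487 characters left out ...]
89169 234.56889463 229.88958016]
scene hooktip 34 [583.95910725 220.97356675 240.96621097] [578.40728101 216.5769924  233.3301788 ] [589.3479265  224.68714892 248.53834243]
scene bail 198 [ 4.5747239e-02 -9.9895304e-01  4.6364963e+02 -1.8811398e+01] yaw -87.37795
scene tab 147 [467.45407893 -18.27229773 171.51590495] ((467.18316650390625, -23.363685607910156), (31.691791534423828, 31.271162033081055), 48.101192474365234)
scene rim 167 ((463.03436279296875, -19.75472640991211), 34.70663070678711)
[ 602.74854558 -194.42360127   11.02064021] 1300.445694915521 802
[ 602.74861586 -194.42390164   11.01937647] 1300.4456933453848 802
[ 602.74857272 -194.42371784   11.02014992] 1300.4456933629283 802
```

```bash
cat >> h.py <<'E'
def capframe(o,yaw):
    a=np.radians(yaw); return np.array(o,float),np.array([-.5*np.cos(a),-.5*np.sin(a),np.sqrt(.75)])
def capR(yaw,phi):   # tool rotation with z into the cap, turned phi about tool z
    o,ax=capframe([0,0,0],yaw); z=-ax; y=np.array([-np.sin(np.radians(yaw)),np.cos(np.radians(yaw)),0]); x=np.cross(y,z)
    return np.stack([x,y,z],1)@Ro.from_euler('z',phi,degrees=True).as_matrix()
def rpy(R): return Ro.from_matrix(R).as_euler('xyz',degrees=True)
E
python3 - <<'E'
from h import *
o,ax=capframe([602.7,-194.4,165],11)
for phi in range(-180,181,30):
    q=ctrl.inverse_kinematics(o+ax*170,rpy(capR(11,phi))); q2=ctrl.inverse_kinematics(o+ax*11,rpy(capR(11,phi)))
    print(phi,None if q is None else np.round(q,1),None if q2 is None else np.round(q2,1))
E
```

```text
-180 [-46.4   0.   98.6  27.3  66.6  24.9] [-38.   11.1 106.6  31.6  46.1  22.1]
-150 [-46.4   0.   98.6  27.3  66.6  54.9] [-38.   11.1 106.6  31.6  46.1  52.1]
-120 [-46.4   0.   98.6  27.3  66.6  84.9] [-38.   11.1 106.6  31.6  46.1  82.1]
-90 [-46.4   0.   98.6  27.3  66.6 114.9] [-38.   11.1 106.6  31.6  46.1 112.1]
-60 [-46.4   0.   98.6  27.3  66.6 144.9] [-38.   11.1 106.6  31.6  46.1 142.1]
-30 None None
0 None None
30 [ -46.4    0.    98.6   27.3   66.6 -125.1] [ -38.    11.1  106.6   31.6   46.1 -127.9]
60 [-46.4   0.   98.6  27.3  66.6 -95.1] [-38.   11.1 106.6  31.6  46.1 -97.9]
90 [-46.4   0.   98.6  27.3  66.6 -65.1] [-38.   11.1 106.6  31.6  46.1 -67.9]
120 [-46.4   0.   98.6  27.3  66.6 -35.1] [-38.   11.1 106.6  31.6  46.1 -37.9]
150 [-46.4   0.   98.6  27.3  66.6  -5.1] [-38.   11.1 106.6  31.6  46.1  -7.9]
180 [-46.4   0.   98.6  27.3  66.6  24.9] [-38.   11.1 106.6  31.6  46.1  22.1]
```

```bash
python3 - <<'E'
from h import *
from scipy.optimize import least_squares
o,ax=capframe([602.7,-194.4,165],11)
ctrl.move_pose(o+ax*170,rpy(capR(11,60)))
s=ctrl.get_state(); print(s['time'],s['tool_pos'],o+ax*170,s['ee_rot'],rpy(capR(11,60)))
C=cam('wrist'); cv2.imwrite('pics/w1.png',C['im']); W=cloud(C); np.savez('w1.npz',P=W,**C)
print(np.nanmin(C['d']),(C['d']>0).mean())
W=W.reshape(-1,3)
D={n:np.load(f'{n}0.npz')['P'].reshape(-1,3) for n in ['top','scene']}
def fit(P):
    def sd(p,P):
        _,a=capframe([0,0,0],p[2]); d=P-np.array([p[0],p[1],165.]); h=d@a; return h,np.linalg.norm(d-h[:,None]*a,axis=1)
    h,r=sd([602.7,-194.4,11],P); P=P[(h>1)&(h<42)&(r<32)]
    def f(p):
        h,r=sd(p,P); q=np.stack([r-25,abs(h-17)-17],1); return np.linalg.norm(np.maximum(q,0),axis=1)+np.minimum(q.max(1),0)
    R=least_squares(f,[602,-194,11],loss='soft_l1',f_scale=2); return R.x.round(1),R.cost/max(len(P),1),len(P)
for n,P in [('w',W),('top',D['top']),('scene',D['scene'])]: print(n,fit(P[~np.isnan(P[:,0])]))
# top-disc centroid from wrist
_,a=capframe([0,0,0],11); P=W[~np.isnan(W[:,0])]; d=P-o; h=d@a; r=np.linalg.norm(d-h[:,None]*a,axis=1); m=(h>28)&(h<40)&(r<40)
if m.any(): 
  Q=P[m]; print('top h',np.median(h[m])); e1=np.cross([0,0,1],a); e1/=np.linalg.norm(e1); e2=np.cross(a,e1)
  uv=np.stack([(Q-o)@e1,(Q-o)@e2],1).astype(np.float32); print(cv2.minEnclosingCircle(uv),uv.min(0),uv.max(0),e1,e2)
E
```

```text
2.7833 [ 519.14666698 -211.16610275  312.03245388] [ 519.26168941 -210.61876461  312.22431864] [153.46199651  14.46697469 127.52470756] [153.43494882  14.47751219 127.56505118]
0.0 0.9958138020833334
w (array([ 601.6, -194.1,   11.6]), np.float64(0.31387629689169566), 3854)
top (array([ 601.9, -194.6,   13.6]), np.float64(1.2086479310294997), 387)
scene (array([ 602.8, -194.1,   15.4]), np.float64(1.7199652327368335), 373)
top h 34.2875799858559
((0.11579503118991852, -1.8985121250152588), 26.450864791870117) [-26.131464 -27.799803] [26.410027 24.244242] [ 0.190809   -0.98162718  0.        ] [0.85011408 0.16524544 0.5       ]
```

View pics/w1.png

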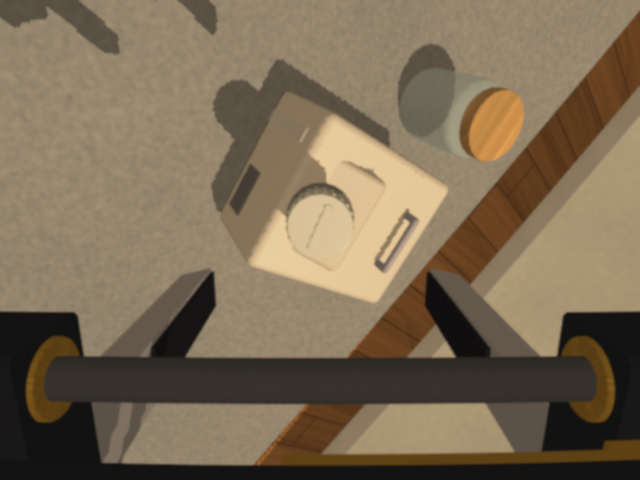

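The wrist view shows the cap's top centred at about (320,225), agreeing with the fit. Next I grip it and start turning.

```bash
python3 - <<'E'
from h import *
o,ax=capframe([601.8,-194.3,165],11.3)
R=capR(11.3,60)
ctrl.movel(o+ax*11,120,rpy(R)); 
def st(): 
    s=ctrl.get_state(); return s,s['wrist_torque']@ax
s,t=st(); print(s['time'],s['tool_pos'],o+ax*11,s['contact_force'],t)
ctrl.close(); s,t=st(); print(s['time'],s['width']*94,s['grip_force'],s['contact_force'],t)
q=s['qpos'].copy(); j0=q[5]
for k in range(20):
    q[5]+=3; ctrl.move_joints(q); s,t=st()
    print(round(s['time'],2),round(s['qpos'][5]-j0,1),round(t,3),s['contact_force'].round(1),round(s['joint_torque'][5],3),round(s['grip_force'],1))
    if abs(t)>0.3: break
E
```

```text
4.3083 [ 596.57055965 -195.71913371  175.28827503] [ 596.40661938 -195.37770379  174.52627944] [-0.70358671 -0.36175755  0.2508565 ] 0.012224947428288759
5.0667 49.710382044694406 30.000227987766266 [-0.81070021 -0.90779813  1.00802387] 0.05465627851106949
5.32 2.9 0.082 [-0.4 -0.2  0.6] 0.09 30.0
5.57 5.9 0.011 [-0.6 -0.   0.7] 0.095 30.0
5.82 8.9 0.042 [-0.6 -0.3  1.3] 0.097 30.0
6.07 11.9 0.041 [ 0.  -0.3  0.9] 0.098 30.0
6.32 14.9 0.07 [-0.3  0.3  0.8] 0.099 30.0
6.57 17.9 0.03 [-0.6 -0.   1. ] 0.1 30.0
6.82 20.9 0.093 [-0.3  1.1  0.7] 0.101 30.0
7.07 23.9 0.072 [0.9 1.7 1. ] 0.102 30.0
7.32 26.9 0.06 [1.6 1.6 0.9] 0.103 30.0
7.57 29.9 0.033 [1.6 0.5 0.6] 0.104 30.0
7.82 32.9 0.024 [2.2 1.8 1.1] 0.104 30.0
8.07 35.9 0.04 [2.8 1.4 1.9] 0.105 30.0
8.32 38.9 0.061 [2.8 1.8 1.5] 0.105 30.0
8.57 41.9 0.085 [3.  3.2 1. ] 0.106 30.0
8.82 44.9 0.042 [3.8 1.1 2. ] 0.106 30.0
9.07 47.9 0.032 [3.6 2.4 2.1] 0.106 30.0
9.32 50.9 0.075 [5.1 2.2 1.1] 0.094 30.0
9.57 53.9 0.056 [4.1 1.8 0.9] 0.093 30.0
9.82 56.8 0.144 [3.7 2.7 1.7] 0.193 30.0
10.07 59.8 0.368 [6.  1.9 2.5] 0.392 30.0
```

The torque on joint 6 rises at about 56°, so the cap has reached its stop. I continue until the click.

```bash
python3 - <<'E'
from h import *
o,ax=capframe([601.8,-194.3,165],11.3)
q=ctrl.get_state()['qpos'].copy(); j0=q[5]; pk=0
for k in range(14):
    q[5]+=2; ctrl.move_joints(q); s=ctrl.get_state(); t=s['joint_torque'][5]; pk=max(pk,t)
    print(round(s['time'],2),round(s['qpos'][5]-j0,1),round(t,3),round(s['wrist_torque']@ax,3),s['contact_force'].round(1))
    if t<0.15: break
E
```

```text
10.32 1.9 0.254 0.224 [2.7 2.3 3.4]
10.57 3.9 0.178 0.13 [4.1 2.5 1.4]
10.82 5.9 0.097 0.078 [4.4 1.9 1.1]
```

```bash
python3 - <<'E'
from h import *
q=ctrl.get_state()['qpos'].copy(); j0=q[5]
for k in range(8):
    q[5]+=2; ctrl.move_joints(q); s=ctrl.get_state(); t=s['joint_torque'][5]
    print(round(s['time'],2),round(s['qpos'][5]-j0,1),round(t,3),s['contact_force'].round(1))
    if t>0.25 : break
E
```

```text
11.07 1.9 0.138 [4.6 2.2 1.4]
11.32 3.9 0.083 [3.2 2.9 3.5]
11.57 5.9 0.048 [ 5.4  2.7 -0.7]
11.82 7.9 0.007 [3.2 1.9 2.7]
12.07 9.9 -0.015 [ 6.1  2.  -1.3]
12.32 11.9 -0.019 [3.8 2.6 0.2]
12.57 13.9 -0.021 [5.7 2.7 0.7]
12.82 15.9 0.057 [4.6 2.  1. ]
```

```bash
python3 - <<'E'
from h import *
q=ctrl.get_state()['qpos'].copy(); j0=q[5]
for k in range(8):
    q[5]+=2; ctrl.move_joints(q); s=ctrl.get_state(); t=s['joint_torque'][5]
    print(round(s['time'],2),round(s['qpos'][5]-j0,1),round(t,3),s['contact_force'].round(1))
    if t>0.2 : break
E
```

```text
13.07 1.9 0.072 [4.9 2.2 0.7]
13.32 3.9 0.075 [5.  2.5 0.6]
13.57 5.9 0.075 [4.3 1.6 1.2]
13.82 7.9 0.074 [ 4.1  1.7 -0.4]
14.07 9.9 0.116 [4.9 2.4 0.9]
14.32 11.9 0.216 [4.8 1.2 1.3]
```

The second rise came 36° after the first, which matches the ratchet period, so there has been exactly one click. I release the cap and move over to the scoop.

```bash
python3 - <<'E'
from h import *
o,ax=capframe([601.8,-194.3,165],11.3)
ctrl.ungrasp(); s=ctrl.get_state(); print(s['time'],s['contact_force'])
ctrl.movel(s['tool_pos']+ax*120,150)
C=cam('wrist'); cv2.imwrite('pics/w2.png',C['im'])
pos=[455,-20,330]
c=[(y,ctrl.inverse_kinematics(pos,[180,0,y]),ctrl.inverse_kinematics([617,223.7,290],[180,0,y+2.5])) for y in (3.5,-176.5)]
for i in c: print(i)
y=min([i for i in c if i[1] is not None and i[2] is not None],key=lambda i:abs(i[1][5]-s['qpos'][5]))[0]
ctrl.move_pose(pos,[180,0,y]); ctrl.pause(0.2)
C=cam('wrist'); cv2.imwrite('pics/w3.png',C['im']); W=cloud(C); np.savez('w3.npz',P=W,**C)
print(ctrl.get_state()['time'],y)
P=W.reshape(-1,3);P=P[~np.isnan(P[:,0])]
def sel(lo,hi): return P[((P>lo)&(P<hi)).all(1)]
Q=sel((420,-65,135),(510,25,149)); vx=cv2.fitLine(Q[:,:2].astype(np.float32),cv2.DIST_HUBER,0,.01,.01).ravel(); print('bar',len(Q),vx,np.degrees(np.arctan2(vx[1],vx[0])),Q.min(0),Q.max(0),cv2.minAreaRect(Q[:,:2].astype(np.float32)))
Q=sel((420,-65,178),(510,25,192)); print('tab',len(Q),Q.mean(0),cv2.minAreaRect(Q[:,:2].astype(np.float32)))
Q=sel((420,-65,56),(510,25,67)); print('rim',len(Q),cv2.minEnclosingCircle(Q[:,:2].astype(np.float32)))
E
```

```text
15.15 [-0.70472337  0.11677049  0.9879438 ]
(3.5, array([-1.12817713e+01,  2.55703789e+00,  8.65103523e+01, -2.54444375e-14,
        9.09326098e+01,  7.52182287e+01]), array([ 1.38586136e+01,  2.14454299e+01,  6.72189843e+01, -2.54444375e-14,
        9.13355858e+01,  9.78586136e+01]))
(-176.5, array([ -11.28177134,    2.55703789,   86.51035232,    0.        ,
         90.93260979, -104.78177134]), array([ 13.85861359,  21.44542995,  67.21898429,   0.        ,
        91.33558576, -82.14138641]))
17.625 3.5
bar 505 [ 5.9474591e-02 -9.9822980e-01  4.6264279e+02 -2.0266653e+01] -86.59034 [457.36077288 -54.25283375 135.87030147] [473.69675714  13.70076369 147.9297388 ] ((466.13507080078125, -20.075077056884766), (14.478816986083984, 68.0223617553711), 3.2988293170928955)
tab 551 [462.69933307 -20.59159855 183.55337423] ((462.1908264160156, -20.701854705810547), (23.970434188842773, 12.995953559875488), 3.220789909362793)
rim 452 ((463.8905944824219, -19.86989974975586), 33.23078918457031)
```

View pics/w3.png

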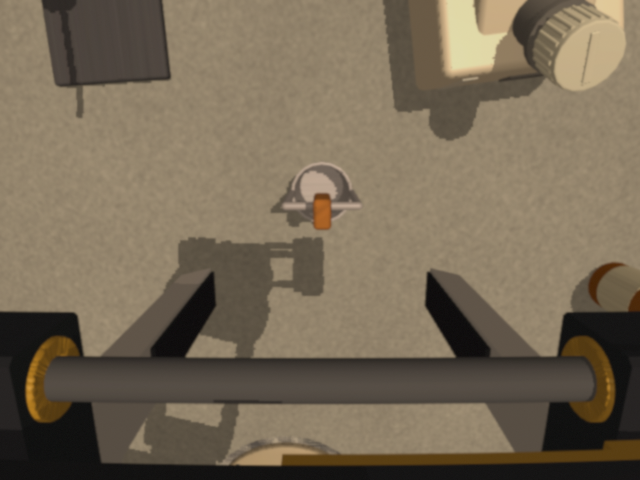

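View pics/w2.png

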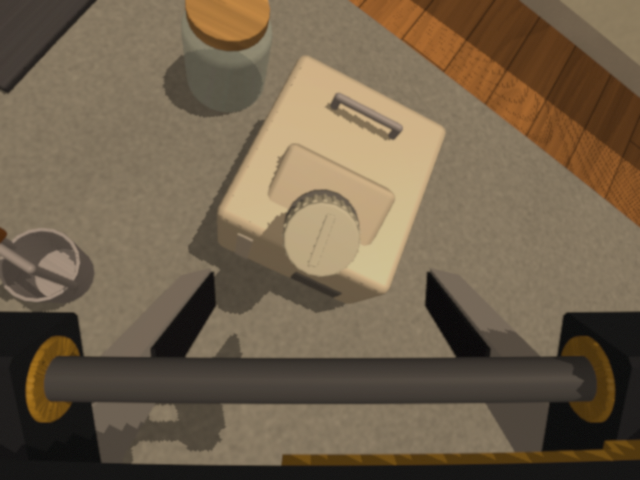

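The wrist view shows the scoop tab at about (322,210) and its bar at (322,205). In w2 the mark on the cap keeps its angle relative to the gripper, so the cap turned with it without slipping. Next I grasp the scoop by its tab and weigh it.

```bash
python3 - <<'E'
from h import *
sx,sy,yw=462.6,-20.5,3.3
ctrl.move_pose([sx,sy,240],[180,0,yw]); ctrl.pause(0.3); f0=ctrl.get_state()['contact_force']
ctrl.movel([sx,sy,159.5],80); s=ctrl.get_state(); print(s['time'],s['tool_pos'],s['contact_force'])
ctrl.close(); s=ctrl.get_state(); print(s['width']*94,s['grip_force'],s['contact_force'])
ctrl.movel([sx,sy,284],100); ctrl.pause(.4)
F=[]
for _ in range(15): F.append(ctrl.get_state()['contact_force']-f0); ctrl.pause(.03)
s=ctrl.get_state(); print(s['time'],s['width']*94,s['grip_force'],np.mean(F,0),np.std(F,0))
a=np.radians(6.2); d=np.array([np.cos(a),np.sin(a),0]); S=np.array([617,223.7,284])
ctrl.move_pose(S-110*d,[180,0,6.2]); ctrl.pause(.3)
s=ctrl.get_state(); print(s['time'],s['tool_pos'],s['width']*94)
C=cam('wrist'); cv2.imwrite('pics/w4.png',C['im'])
C=cam('scene'); cv2.imwrite('pics/s4.png',cv2.resize(C['im'][150:350,280:500],None,fx=3,fy=3)); P=cloud(C).reshape(-1,3); P=P[~np.isnan(P[:,0])]
r=P-(S-110*d); u=r@d; v=r@np.array([-d[1],d[0],0]); m=(abs(u)<40)&(abs(v)<45)
for lo,hi in [(110,180),(190,255),(255,275)]:
    k=m&(P[:,2]>lo)&(P[:,2]<hi); print(lo,k.sum(),u[k].mean(),u[k].min(),u[k].max(),v[k].mean(),v[k].min(),v[k].max(),P[k,2].min(),P[k,2].max())
E
```

```text
19.5333 [463.05650642 -20.58961034 159.95368003] [ 0.02118154  0.04594369 -0.07938632]
14.082654991086823 29.99293953180313 [ 0.13279018 -1.23607517 -0.34818359]
23.025 14.091753283645957 29.99244511127472 [-0.32570154 -0.55900289 -2.49388995] [0.39836712 0.36495077 0.46341524]
24.2667 [507.80304046 210.64294364 284.23324218] 13.757760625165611
110 739 6.9132975293024055 -31.924108527456166 33.30994116191933 2.454481729059826 -26.386103362420148 29.465121688149146 124.6923556828728 179.98637568172126
190 188 1.570074023032955 -22.828218662300447 11.124019310160262 -0.5899787643836819 -35.40737584856239 33.125144215318485 190.43589189920084 254.68704454271966
255 134 1.964528811364593 -5.706433075658289 12.183138239291576 0.8340156274422796 -34.50974279796325 33.00714367885726 255.06183832542857 274.570086111507
```

View pics/s4.png

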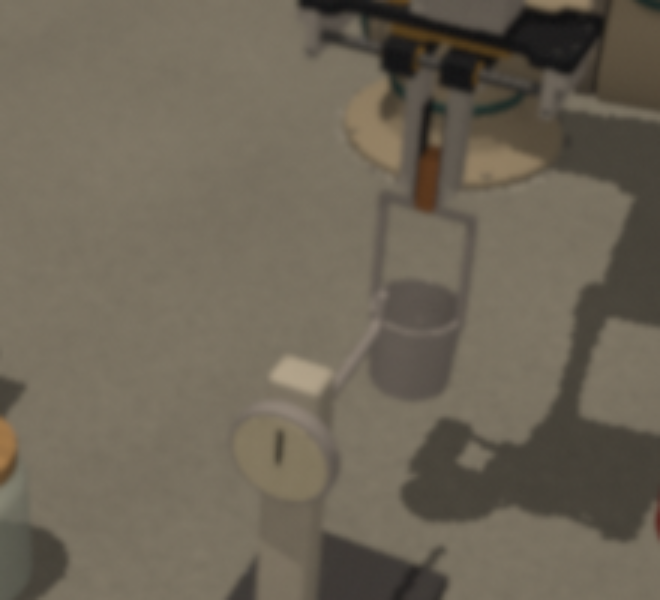

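The crop shows the scoop hanging straight in the gripper at about (415,330), short of the hook tip at (380,300) with the bail window open towards it. It weighs about 2.5 N, so I expect a dip of about 19 mm.

```bash
python3 - <<'E'
from h import *
a=np.radians(6.2); d=np.array([np.cos(a),np.sin(a),0]); S=np.array([617,223.7,284])
def st(n=6):
    F=[]
    for _ in range(n): F.append(ctrl.get_state()['contact_force']); ctrl.pause(.02)
    s=ctrl.get_state(); print(round(s['time'],2),s['tool_pos'].round(1),np.mean(F,0).round(2)); return s
st()
ctrl.movel(S+3*d,60); ctrl.pause(.3); st()
for z in (255,248,240,234,228): ctrl.movel(S+3*d+[0,0,z-284],40); ctrl.pause(.25); st()
C=cam('scene'); cv2.imwrite('pics/s5.png',cv2.resize(C['im'][150:350,280:500],None,fx=3,fy=3))
E
```

```text
24.47 [507.7 211.4 284.1] [-0.01  0.06 -2.6 ]
26.9 [619.9 224.  284. ] [-0.03  0.14 -2.87]
28.12 [620.  224.  255.2] [-0.05 -0.11 -3.25]
28.8 [620.  224.  248.1] [ 0.07 -0.06 -2.84]
29.5 [620.  224.1 240.1] [-0.39 -0.11 -2.09]
30.15 [620.1 224.1 234.1] [ 0.27  0.21 -1.79]
30.8 [620.  224.  228.1] [-0.13  0.18 -0.63]
```

View pics/s5.png

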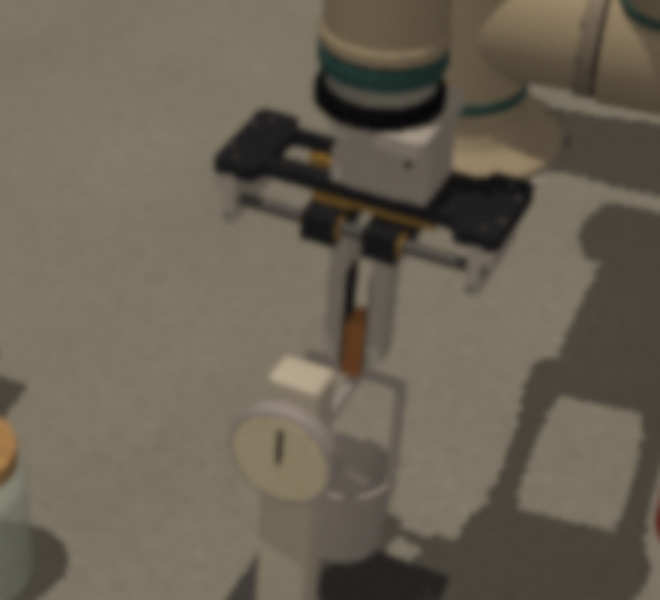

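The bar is on the hook and the load is transferring at about 0.13 N/mm. I lower the remaining 4 mm, release and retreat.

```bash
python3 - <<'E'
from h import *
s=ctrl.get_state(); p=s['tool_pos'].copy()
p[2]=224; ctrl.movel(p,40); ctrl.pause(.5); print(ctrl.get_state()['contact_force'])
ctrl.ungrasp(); ctrl.pause(.3); p[2]=330; ctrl.movel(p,80); 
ctrl.move_pose([480,60,380],[180,0,6.2]); ctrl.pause(2)
s=ctrl.get_state(); print(s['time'],s['width'],s['contact_force'])
C=cam('scene'); cv2.imwrite('pics/s6.png',cv2.resize(C['im'][150:350,180:400+60],None,fx=2.8,fy=2.8)); P=cloud(C); a=ctrl.search_frame('scoop_tab','scene')[:1]; print(a)
Q=P.reshape(-1,3); Q=Q[~np.isnan(Q[:,0])]
for lo,hi in [(60,128),(140,190),(195,215),(216,255)]:
    k=((Q>(570,175,lo))&(Q<(655,275,hi))).all(1); print(lo,k.sum(),Q[k].mean(0).round(1),Q[k].min(0).round(),Q[k].max(0).round())
ctrl.pause(.5); C2=cam('scene'); print('diff',cv2.absdiff(C['im'],C2['im'])[230:360,370:440].mean())
E
```

```text
[ 0.84108865 -0.60255823  0.31593084]
37.55 1.0023401717669196 [-0.45754879  0.20146297 -0.19699954]
[{'at': [306.8, 401.4], 'p': 0.6}]
60 722 [621.1 234.1 101. ] [585. 204.  63.] [652. 257. 128.]
140 72 [619.1 255.  166.1] [615. 251. 141.] [624. 259. 189.]
195 188 [620.6 230.4 206.8] [583. 191. 195.] [654. 257. 215.]
216 218 [620.7 226.7 235.8] [578. 218. 216.] [634. 233. 253.]
diff 0.4824908424908425
```

View pics/s6.png

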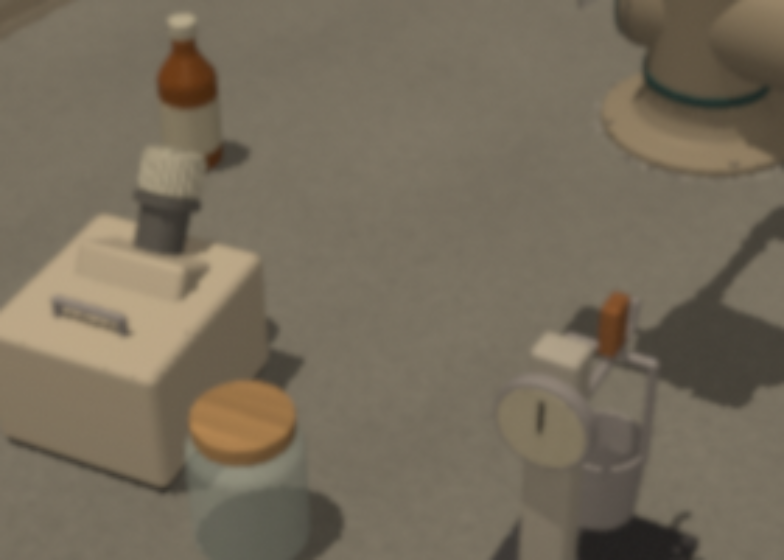

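The scoop hangs clear on the hook with its tab at about (615,325), and the bystanders look undisturbed. I check its tilt and then hand in.

```bash
python3 - <<'E'
from h import *
Q=np.vstack([cloud(cam('scene')).reshape(-1,3) for _ in range(3)]); Q=Q[~np.isnan(Q[:,0])]
k=((Q>(600,242,132))&(Q<(640,270,198))).all(1); L=cv2.fitLine(Q[k].astype(np.float32),cv2.DIST_HUBER,0,.01,.01).ravel(); print('upright',k.sum(),L, 'tilt',np.arccos(abs(L[2])))
k=((Q>(600,190,195))&(Q<(640,270,216))).all(1); L=cv2.fitLine(Q[k].astype(np.float32),cv2.DIST_HUBER,0,.01,.01).ravel(); print('bar',L)
if True:
    print(ctrl.get_state()['time'])
    if np.arccos(abs(L[2]))>1.4: print(ctrl.finish_job())
E
```

```text
upright 287 [-2.5178618e-03  1.2274158e-02  9.9992144e-01  6.1908972e+02
  2.5505989e+02  1.6553529e+02] tilt 0.012534747
bar [-1.0953237e-01  9.9216443e-01 -6.0103402e-02  6.2161383e+02
  2.3134834e+02  2.0846700e+02]
38.35
the job is handed in; nothing more can be done
None
```

I tightened the cap to one ratchet click and left the scoop hanging released and upright (about 0.01 rad tilt) on the balance hook. The bystanders looked unmoved, and I handed the job in at about 38 s; no verdict was returned.

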